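# Seat a reef-tank ball valve, then set it to the blue pointer

## Task

On the valve with the red handle, first shut it completely: push the handle clockwise (seen from above) onto its closed stop and lean on it there for a moment with a firm finger push of about 12 N, feeling it seat, never forcing it beyond 40 N. Then open it again until the handle lies exactly in line above the blue pointer and leave it there. Leave the yellow-handled valve as it is set and do not shift the rocks and other things on the table.

Things in the scene. Friction and masses are not known exactly. Their poses are not given: they have to be found in the camera images.
- red_handle (a joint): Angle of the red lever handle of the valve to be set, rad: 0 = shut, on its closed stop; grows as the handle opens, counter-clockwise seen from above, to 1.57 = fully open, in line with the pipe. Stiff: it takes about 3 N at 95 mm from the axis to turn it, and it stays where it is left.
- red_tip (a point): Outer end of the red handle, mid-width and mid-height; x axis outwards along the handle, z up. The handle is a flat bar 22 mm wide, 20 mm tall (z 118 to 138 mm above the table), reaching 120 mm from its vertical axis; round hub, 38 mm diameter. Free air for 20 mm below the bar, then the blue pointer; lower still the pipe and valve body (tops at 72 to 90 mm).
- red_rig: The valve that carries the red handle: grey ball valve in a white PVC pipe (33 mm diameter, 250 mm long, along the body's y axis) on a wooden base 110 x 220 x 18 mm, fixed to the table. Origin on the table right below the handle's turning axis. Shut, the handle points along the body's -x axis; fully open, along its -y axis.
- pointer: Blue pointer strip clamped on the red valve's stem below the handle, fixed: 18 mm wide, 4 mm thick, top at z = 98 mm, reaching 142 mm from the turning axis (22 mm farther than the handle). Origin on the table right below the turning axis; its x axis points outwards along the strip. It stands somewhere between 23 and 55 degrees open.
- yellow_handle (a joint): Angle of the yellow handle of the other, otherwise equal valve (no blue pointer), rad, same meaning; to be left as it is.
- yellow_rig: The valve with the yellow handle, same sizes as the red one; origin on the table below its handle's axis. Fixed.
- yellow_tip (a point): Outer end of the yellow handle, 120 mm from its axis, z = 128 mm.
- rock_a: Dry reef rock, tan, about 100 x 75 mm, 95 mm tall, loose; origin at the centre of its underside. Bystander.
- rock_b: Reef rock, about 95 x 70 mm, 95 mm tall, loose. Bystander.
- rock_c: Reef rock, about 90 x 65 mm, 90 mm tall, loose. Bystander.
- tape_roll: Blue roll of masking tape lying flat, 90 mm diameter, 36 mm tall, behind the yellow valve. Bystander.
- coupling: White PVC pipe coupling standing on end, 48 mm diameter, 55 mm tall, behind the red valve. Bystander.
- screwdriver: Screwdriver with orange handle lying between the valves. Bystander.
- wrench: Steel wrench lying on the table to the right. Bystander.
- pot: Black pot, 70 mm diameter, 85 mm tall, to the left. Bystander.

How it is judged:
On the way:
1. the red handle is on its closed stop (within 0.04 rad) and pressed there by the fingers with at least 6 N for 0.2 s (value of joint red_handle below 0.04 rad and contact force between the fingers and red_handle above 6 N), for 0.2 s.
At the end, for the whole second after the job is handed in: The red handle rests within 0.06 rad (3.4 degrees) of the direction of the blue pointer, at rest, and the yellow handle's tip is within 8 mm of where it began (angle between the x axis of red_tip and the x axis of pointer, either way round below 0.06 rad and velocity of joint red_handle between -0.02 and 0.02 rad/s and distance of yellow_tip from where it was at the start of the episode below 0.008 m); the robot touches nothing.
It fails at once if the red handle is pushed with more than 40 N (contact force between any of the fingers, the arm and red_handle above 40 N).
It fails at once if the yellow handle's tip is moved by more than 8 mm (distance of yellow_tip from where it was at the start of the episode above 0.008 m).
It fails at once if a rock or another loose thing is shifted by more than 30 mm (distance of any of rock_a, rock_b, rock_c, tape_roll, coupling, screwdriver, wrench, pot from where it was at the start of the episode above 0.03 m).
It also fails if it takes over 61 s, if anything falls off the work surface, if the arm or the gripper's body presses on something with over 40 N, if the wrist force passes 120 N, or if a joint passes its speed limit or range.

## Robot

A 7-joint arm with a two-finger parallel gripper is mounted at the origin on the work surface. World frame = base frame: x ahead of the robot, y to its left, z up, the work surface at z = 0. Lengths are in m, angles in rad, forces in N, time in s.
With the tool pointing down it reaches from about 0.4 to 0.9 m from the base axis. Payload 5.5 kg.
Tool frame: the origin (TCP) lies midway between the tips of the shut fingers; the grasp point (between the pads) lies 19 mm behind it; z points along the fingers, y is the line along which they close (so a half turn about z gives the same grasp; the last joint's range is limited). The gripper opens to 85 mm and grips with 20 to 120 N. Pads are 22 mm wide; open, the fingers measure 114 mm over their backs; the gripper's body (76 mm by 85 mm) begins 54 mm behind the grasp point. The pads swing forward as they close: fully open they stand 13 mm farther back than shut.
Start: joints at [1.389, 0.501, -0.427, 1.55, 0.221, 1.138, -0.21], TCP at [0.28, -0.587, 0.198] pointing down, gripper open.
Joint ranges: [-2.88, 2.88], [-0.31, 2.03], [-1.54, 1.56], [0.2, 2.42], [-1.41, 4.55], [0.19, 2.02], [-2.57, 2.57]. Speed limits (rad/s): [2.57, 2.57, 3.14, 3.14, 3.14, 3.14, 3.14].

## Interface

Orientations are given as a 3x3 rotation matrix whose columns are the frame's x, y, z axes.
In Python, from bench import readout, cams, ctrl, finder gives the robot as it stands. The module is installed in compiled form; this text tells all that it offers.
- The arm moves only by the tool step_arm, never from a script. Its argument "moves" is text: rows parted by semicolons, each of 7 numbers parted by spaces: the finger opening in mm, from 0 to 85.4, then the shift along the tool's x, y, z in mm, then the turn, a rotation vector about the tool's x, y, z in rad. In form: jaw x y z rx ry rz; .... A call has exactly 8 rows; each row shifts and turns the commanded pose from where the row before left it, along the tool's axes as they then stand; what a row does not reach is not made up. A row lasts 1/12 s, in which the tool goes at most 41.7 mm and 7.16 degrees, less where a joint would pass 70% of its speed; a pose out of reach is approached as far as the arm can. A call with a gripper value outside its range is refused whole. The fingers move at their own pace and stop on an object; "newtons" is the grip in N (left out, the last holds). Time passes only in rows, so rows that do not move let the fingers close, or fill a call up. It gives the time, the measured TCP pose, the force, the opening and the grip force at its end, in the units of the state.
- readout.sense(): the state, without advancing time (a new reading comes with each control period).
- cams.get_image(name): name is "side" or "top"; returns the picture (480x640x3 uint8, red, green, blue); there is no depth.
- cams.camera_info(name): a dict with "fx", "fy", "cx", "cy" (pixels), "world_from_camera" (4x4, takes a point from camera to world coordinates). Camera axes: x right, y up, looking along -z (the intrinsics and any distortion apply to the point x, -y, -z); pixel columns grow to the right and rows downward; lengths in m; the calibration is good to about 2 mm. A picture is of the moment at which its call begins. camera_info takes no time and is no camera call.
- ctrl.job_done(): hands the job in; it is judged then, once.
Trained networks look in the newest picture that a camera, given by its name, has taken for a name from the list of things; names that differ only in an ending like _2 or _b are one class to them, and where a whole thing is asked for, a point or a joint stands for the part that bears it (a point fixed in the world has none). Each returns a list of dicts, best first, with "confidence" (0 to 1); they miss things now and then, are a little off and sometimes report something else, mostly with a low value. They report only what shows in the picture. A call takes as long as a camera call.
- finder.spot_in(label, camera): "at" ([column, row] as shares, 0 to 1, of the picture: columns of its width, rows of its height, amid what is visible of it).
- finder.cut_out(label, camera): "region" (480x640 bool, what is visible of it) and "at" ([column, row] as shares, 0 to 1, of the picture: columns of its width, rows of its height, amid what is visible of it).
- finder.place_of(label, camera): "at" ([column, row] as shares, 0 to 1, of the picture: columns of its width, rows of its height: a listed point, or the origin of a listed thing).
The state is a dict: "t": time; "q": joint angles; "qvel": joint speeds; "effort": joint torques, N m; "tcp_pos": TCP position; "ee_rot": TCP orientation; "force": force on the tool from outside, world axes, zero at the start; "ft_torque": the same for the moment, N m; "width": opening from 0.0 (shut) to 1.0 (fully open); "gripper_force": force on a finger pad.
Only numpy, scipy, OpenCV 4.12 (cv2) and the standard library are available. Lean on these libraries where they do the work, as an engineer would, in place of code of your own. Each camera call takes 0.05 s, during which the arm holds its last target. There are 200 camera calls.

## Working session

There is one attempt and no reset: what is moved stays moved. The work goes in short steps, Python scripts to look and compute and a tool call to move; the robot and the scene stay as the last step left them, time stands still between calls to the robot, and variables do not carry over. Pictures are saved under pics/ and viewed, at most 10 in all, crops included, and the job is handed in when it is done.

Besides the shell and the picture viewer there is one more tool, called after "Emit:" in YAML: its name, and indented under it one key for each argument. step_arm: Moves the arm, as the interface text tells. Its arguments: {"type":"object","properties":{"moves":{"type":"string"},"newtons":{"type":"number"}},"required":["moves"]}

```bash
mkdir -p pics; cat > h.py <<'E'
import numpy as np, cv2
from bench import readout, cams, ctrl, finder
def ray(name,u,v):
    c=cams.camera_info(name); T=np.array(c["world_from_camera"])
    d=T[:3,:3]@np.array([(u-c["cx"])/c["fx"],-(v-c["cy"])/c["fy"],-1.])
    return T[:3,3],d
def atz(name,u,v,z):
    o,d=ray(name,u,v); return o+d*(z-o[2])/d[2]
def proj(name,p):
    c=cams.camera_info(name); T=np.array(c["world_from_camera"])
    q=T[:3,:3].T@(np.array(p)-T[:3,3]); return np.array([c["cx"]-c["fx"]*q[0]/q[2],c["cy"]+c["fy"]*q[1]/q[2]])
def snap(name,fn):
    im=cams.get_image(name); cv2.imwrite(fn,im[:,:,::-1]); return im
E
python3 - <<'E'
from h import *
a=snap("top","pics/top0.png"); b=snap("side","pics/side0.png")
for c in ("top","side"):
    i=cams.camera_info(c); print({k:(np.round(v,3).tolist()) for k,v in i.items() if not isinstance(v,str)})
for l,z in (("red_tip",.128),("red_rig",0),("pointer",0),("yellow_tip",.128),("yellow_rig",0)):
    for c in ("top","side"):
        for r in finder.place_of(l,c)[:2]:
            u,v=r["at"][0]*640,r["at"][1]*480
            print(l,c,round(r["confidence"],2),round(u),round(v),atz(c,u,v,z).round(4))
s=readout.sense(); print(s["tcp_pos"],s["ee_rot"],s["force"],s["t"])
E
```

```text
{'fx': 623.298, 'fy': 623.298, 'cx': 310.705, 'cy': 245.612, 'world_from_camera': [[0.016, 0.999, -0.044, 0.499], [-1.0, 0.016, 0.008, 0.034], [0.008, 0.044, 0.999, 1.555], [0.0, 0.0, 0.0, 1.0]]}
{'fx': 457.1, 'fy': 457.1, 'cx': 328.968, 'cy': 242.84, 'world_from_camera': [[-0.824, 0.418, -0.383, 0.2], [-0.567, -0.585, 0.58, 0.626], [0.018, 0.695, 0.719, 0.856], [0.0, 0.0, 0.0, 1.0]]}
red_tip top 0.84 286 294 [0.4505 0.0767 0.128 ]
red_tip side 0.71 372 281 [0.4531 0.0779 0.128 ]
red_tip side 0.56 334 192 [ 0.6775 -0.1129  0.128 ]
red_rig top 0.74 248 268 [0.5093 0.1778 0.    ]
red_rig side 0.71 318 336 [0.516  0.1804 0.    ]
yellow_tip top 0.77 434 304 [ 0.4328 -0.2618  0.128 ]
yellow_tip side 0.58 453 202 [ 0.4202 -0.2517  0.128 ]
yellow_rig top 0.81 406 257 [ 0.5431 -0.2162  0.    ]
yellow_rig side 0.76 396 228 [ 0.5411 -0.2171 -0.    ]
[ 0.27970186 -0.58673593  0.19811397] [[ 9.02683127e-01  4.30305903e-01  3.02494796e-05]
 [ 4.30305904e-01 -9.02683128e-01 -8.93185778e-06]
 [ 2.34622637e-05  2.10791670e-05 -1.00000000e+00]] [-1.04746079  0.46712453  0.05730135] 0.6
```

View pics/top0.png

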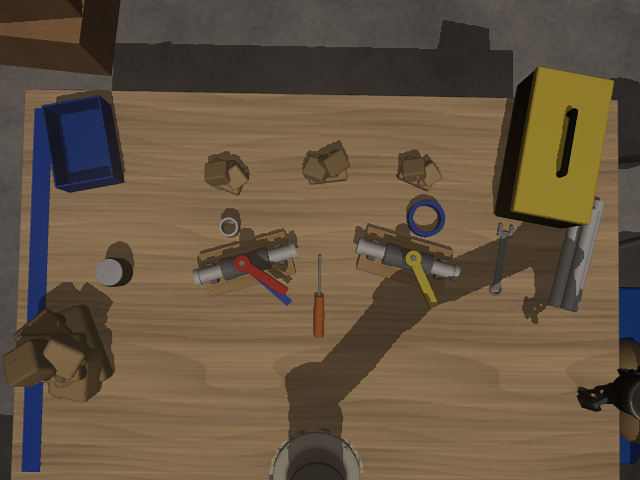

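View pics/side0.png

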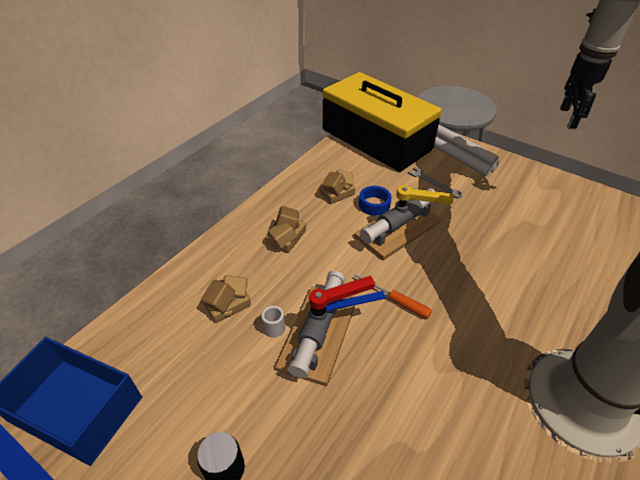

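The top view shows the red hub at about (242,263), the handle tip at (287,292) and the pointer end at (290,303), so the handle is a little more open than the pointer. In the side view the handle runs from (318,297) to (373,282) and the pointer end is at (384,295). Next I'll fit a silhouette model to both views.

```bash
cat > fit.py <<'E'
from h import *
from scipy.optimize import minimize
def masks(im):
    r,g,b=[im[:,:,i].astype(int) for i in range(3)]
    return (r>90)&(g<60)&(b<70)&(r>2.2*g), (b>70)&(b>1.5*r)&(b>1.3*g)
def box(ax,ay,th,r0,r1,w,z0,z1):
    c,s=np.cos(th),np.sin(th)
    return [(ax+c*r-s*t,ay+s*r+c*t,z) for r in(r0,r1) for t in(-w/2,w/2) for z in(z0,z1)]
S=4
def hull(n,pts,off,org):
    p=np.array([proj(n,q) for q in pts])+off-org
    return cv2.convexHull(np.round(p*S+S/2).astype(np.int32))
def fit(ims,wins,x0):
    M={}
    for n in ims:
        r,b=masks(ims[n]); u,v,w,h=wins[n]
        M[n]=[cv2.GaussianBlur(cv2.resize(m[v:v+h,u:u+w].astype(np.float32),None,fx=S,fy=S,interpolation=cv2.INTER_NEAREST),(0,0),4) for m in(r,b)]
    def cost(x):
        ax,ay,th,tp=x[:4]; e=0
        for i,n in enumerate(ims):
            off=x[4+2*i:6+2*i]; u,v,w,h=wins[n]; org=np.array([u,v])
            R=np.zeros((h*S,w*S),np.float32); B=R.copy()
            cv2.fillConvexPoly(B,hull(n,box(ax,ay,tp,.016,.142,.018,.094,.098),off,org),1.)
            cyl=[(ax+.019*np.cos(a),ay+.019*np.sin(a),z) for a in np.linspace(0,6.28,24) for z in(.118,.138)]
            for P in(cyl,box(ax,ay,th,0,.12,.022,.118,.138)):
                H=hull(n,P,off,org); cv2.fillConvexPoly(R,H,1.); cv2.fillConvexPoly(B,H,0.)
            for m,g in zip(M[n],(R,B)): e+=((cv2.GaussianBlur(g,(0,0),4)-m)**2).sum()/S/S
        return e/100+ .05*np.sum(np.array(x[4:])**2)
    sc=np.array([.005,.005,.08,.08]+[1.]*(2*len(ims)))
    best=None
    x=np.array(list(x0)+[0]*(2*len(ims)),float)
    for k in range(3):
        sim=np.vstack([x]+[x+sc*e/(k+1) for e in np.eye(len(x))])
        r=minimize(cost,x,method="Nelder-Mead",options=dict(initial_simplex=sim,maxiter=700,xatol=1e-4,fatol=1e-4)); x=r.x
    return x,r.fun,M
E
python3 - <<'E'
from fit import *
ims={"top":cv2.imread("pics/top0.png")[:,:,::-1],"side":cv2.imread("pics/side0.png")[:,:,::-1]}
W={"top":(215,235,100,85),"side":(295,262,100,60)}
for n in W:
    print(n,[int(m[W[n][1]:W[n][1]+W[n][3],W[n][0]:W[n][0]+W[n][2]].sum()) for m in masks(ims[n])])
hub=atz("top",242,263,.138); tip=atz("top",286,294,.128); pt=atz("top",289,302,.098)
a=lambda p:np.arctan2(*(p-hub)[1::-1])
x0=[hub[0],hub[1],a(tip),a(pt)]; print(np.round(x0,3))
for keys in(("top","side"),("top",),("side",)):
    x,f,M=fit({k:ims[k] for k in keys},W,x0); print(keys,x.round(4),round(f,3))
# pipe direction from top
for p in ((197,277),(297,252)): print(atz("top",*p,.07).round(4))
E
```

```text
top [572, 144]
side [890, 435]
[ 0.519  0.178 -2.171 -2.261]Traceback (most recent call last):
  File "<stdin>", line 10, in <module>
  File "fit.py", line 34, in fit
    r=minimize(cost,x,method="Nelder-Mead",options=dict(initial_simplex=sim,maxiter=700,xatol=1e-4,fatol=1e-4)); x=r.x
    res = _minimize_neldermead(fun, x0, args, callback, bounds=bounds,
                               **options)
    fxcc = func(xcc)
    fx = function(np.copy(x), *(wrapper_args + args))
  File "fit.py", line 26, in cost
    H=hull(n,P,off,org); cv2.fillConvexPoly(R,H,1.); cv2.fillConvexPoly(B,H,0.)
  File "fit.py", line 11, in hull
    p=np.array([proj(n,q) for q in pts])+off-org
                ~~~~^^^^^
  File "h.py", line 10, in proj
    c=cams.camera_info(name); T=np.array(c["world_from_camera"])
ValueError: time passes only in moves, steps and waits
```

```bash
python3 - <<'E'
s=open("h.py").read()
s=s.replace("def ray","import functools\n@functools.cache\ndef info(n): return cams.camera_info(n)\ndef ray",1).replace("c=cams.camera_info(name)","c=info(name)")
open("h.py","w").write(s)
E
cat > run0.py <<'E'
from fit import *
ims={"top":cv2.imread("pics/top0.png")[:,:,::-1],"side":cv2.imread("pics/side0.png")[:,:,::-1]}
W={"top":(215,235,100,85),"side":(295,262,100,60)}
x0=[.519,.178,-2.171,-2.261]
for keys in(("top","side"),("top",),("side",)):
    x,f,M=fit({k:ims[k] for k in keys},W,x0); print(keys,x.round(4),round(f,3))
for p in ((197,277),(297,252)): print(atz("top",*p,.07).round(4))
E
python3 run0.py
```

```text
('top', 'side') [ 0.5196  0.1789 -2.1481 -2.2721 -0.2456 -0.0655  0.4321  0.0895] 1.449
('top',) [ 5.1990e-01  1.8010e-01 -2.1471e+00 -2.2679e+00 -7.0000e-04 -9.9000e-03] 0.346
('side',) [ 0.5189  0.1783 -2.1458 -2.2698  0.2927 -0.0351] 1.034
[0.4849 0.2915 0.07  ]
[0.5481 0.055  0.07  ]
```

Emit:
step_arm:
  moves: "50 0 0 -22 0 0 0; 50 23 -27 0 0 0 0; 50 23 -27 0 0 0 0; 50 23 -27 0 0 0 0; 50 23 -27 0 0 0 0; 50 23 -27 0 0 0 0; 50 23 -27 0 0 0 0; 50 23 -27 0 0 0 0"
  newtons: 20

```text
t: 1.27
tcp_pos: [0.3439, -0.3452, 0.2203]
ee_rot: [[0.903, 0.43, 0.0], [0.43, -0.903, -0.001], [-0.0, 0.001, -1.0]]
force: [1.2, 0.1, 0.3]
width: 0.587
gripper_force: 0.0
```

Emit:
step_arm:
  moves: "50 23 -27 0 0 0 0; 50 23 -27 0 0 0 0; 50 23 -27 0 0 0 0; 50 23 -27 0 0 0 0; 50 23 -27 0 0 0 0; 50 23 -27 0 0 0 0; 50 23 -27 0 0 0 0; 50 23 -27 0 0 0 0"

```text
t: 1.93
tcp_pos: [0.4171, -0.0711, 0.2206]
ee_rot: [[0.903, 0.43, 0.001], [0.43, -0.903, -0.001], [0.0, 0.002, -1.0]]
force: [1.0, -0.6, 0.8]
width: 0.586
gripper_force: 0.0
```

Emit:
step_arm:
  moves: "50 23 -27 0 0 0 0; 50 23 -27 0 0 0 0; 50 23 -27 0 0 0 0; 50 0 0 0 0 0 -0.11; 50 0 0 0 0 0 -0.11; 50 0 0 0 0 0 -0.11; 50 0 0 0 0 0 -0.11; 50 0 0 0 0 0 -0.11"

```text
t: 2.6
tcp_pos: [0.4444, 0.0303, 0.2203]
ee_rot: [[0.54, 0.842, 0.0], [0.842, -0.54, -0.0], [-0.0, 0.001, -1.0]]
force: [-0.2, -0.6, -0.5]
width: 0.583
gripper_force: 0.0
```

Emit:
step_arm:
  moves: "50 23.5 -5.8 0 0 0 0; 50 23.5 -5.8 0 0 0 0; 50 23.5 -5.8 0 0 0 0; 50 0 0 20 0 0 0; 50 0 0 20 0 0 0; 50 0 0 20 0 0 0; 50 0 0 0 0 0 0; 50 0 0 0 0 0 0"

```text
t: 3.27
tcp_pos: [0.4673, 0.0988, 0.1598]
ee_rot: [[0.544, 0.839, -0.002], [0.839, -0.544, 0.0], [-0.001, -0.002, -1.0]]
force: [0.5, 0.0, 0.7]
width: 0.59
gripper_force: 0.0
```

```bash
python3 - <<'E'
from h import *
b=snap("side","pics/s1.png"); a=snap("top","pics/t1.png")
c=np.hstack([cv2.resize(b[200:360,240:440],None,fx=2,fy=2),cv2.resize(a[200:360,170:370],None,fx=2,fy=2)])
cv2.imwrite("pics/c1.png",c[:,:,::-1]); print(readout.sense()["tcp_pos"])
E
```

```text
[0.46889794 0.09903091 0.16126647]
```

View pics/c1.png

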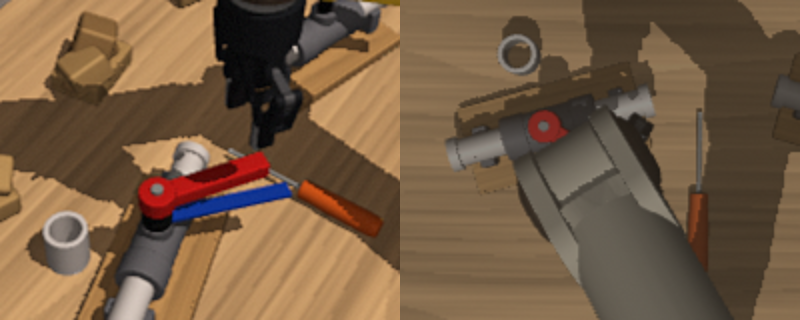

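```bash
python3 - <<'E'
from h import *
p=np.array([.4685,.099,.166]); t=np.array([.839,-.544,0])
for q in (p+.025*t,p-.025*t,p+.04*t,p-.04*t): print(((proj("side",q)-[240,200])*2).round())
E
```

```text
[233. 127.]
[255. 163.]
[227. 117.]
[261. 174.]
```

The side crop shows the two fingers above the bar, one on each side of it, with the near tip at crop (262,145). I'll lower them now.

Emit:
step_arm:
  moves: "50 0 0 9 0 0 0; 50 0 0 9 0 0 0; 50 0 0 9 0 0 0; 50 0 0 9 0 0 0; 50 0 0 9 0 0 0; 50 0 0 9 0 0 0; 50 0 0 3 0 0 0; 50 0 0 0 0 0 0"

```text
t: 4.03
tcp_pos: [0.4672, 0.0987, 0.102]
ee_rot: [[0.544, 0.839, -0.002], [0.839, -0.544, 0.0], [-0.001, -0.002, -1.0]]
force: [-0.9, -1.1, -0.8]
width: 0.587
gripper_force: 0.0
```

```bash
python3 - <<'E'
from h import *
b=snap("side","pics/s2.png")
cv2.imwrite("pics/c2.png",cv2.resize(b[210:340,280:440],None,fx=4,fy=4)[:,:,::-1])
s=readout.sense();print(s["tcp_pos"],s["force"])
E
```

```text
[0.46768219 0.09890421 0.1026003 ] [ 0.10696959  0.79786662 -0.18722057]
```

View pics/c2.png

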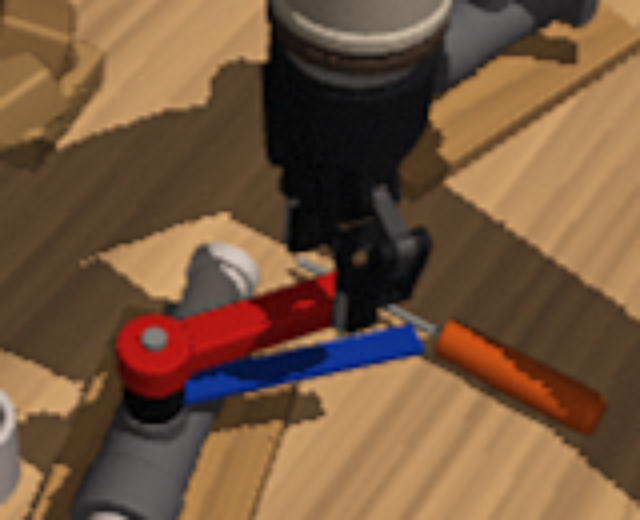

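The fingers straddle the bar above the pointer. Now I'll sweep clockwise.

Emit:
step_arm:
  moves: "50 0.05 -2.85 0 0 0 0.03; 50 0.05 -2.85 0 0 0 0.03; 50 0.05 -2.85 0 0 0 0.03; 50 0.05 -2.85 0 0 0 0.03; 50 0.05 -2.85 0 0 0 0.03; 50 0.05 -2.85 0 0 0 0.03; 50 0.05 -2.85 0 0 0 0.03; 50 0.05 -2.85 0 0 0 0.03"

```text
t: 4.75
tcp_pos: [0.4511, 0.1136, 0.1037]
ee_rot: [[0.729, 0.684, 0.001], [0.684, -0.729, 0.0], [0.001, 0.001, -1.0]]
force: [-0.7, -0.9, -0.3]
width: 0.592
gripper_force: 0.0
```

Emit:
step_arm:
  moves: "50 0.05 -2.85 0 0 0 0.03; 50 0.05 -2.85 0 0 0 0.03; 50 0.05 -2.85 0 0 0 0.03; 50 0.05 -2.85 0 0 0 0.03; 50 0.05 -2.85 0 0 0 0.03; 50 0.05 -2.85 0 0 0 0.03; 50 0.05 -2.85 0 0 0 0.03; 50 0.05 -2.85 0 0 0 0.03"

```text
t: 5.42
tcp_pos: [0.4377, 0.1321, 0.1037]
ee_rot: [[0.871, 0.491, 0.001], [0.491, -0.871, 0.0], [0.001, 0.0, -1.0]]
force: [0.2, 0.2, -0.5]
width: 0.585
gripper_force: 0.0
```

```bash
python3 - <<'E'
from h import *
b=snap("side","pics/s3.png")
cv2.imwrite("pics/c3.png",cv2.resize(b[210:340,280:440],None,fx=4,fy=4)[:,:,::-1])
s=readout.sense();print(s["tcp_pos"],s["force"])
E
```

```text
[0.43735672 0.13266505 0.10371534] [0.03495957 0.72902467 0.17732644]
```

View pics/c3.png

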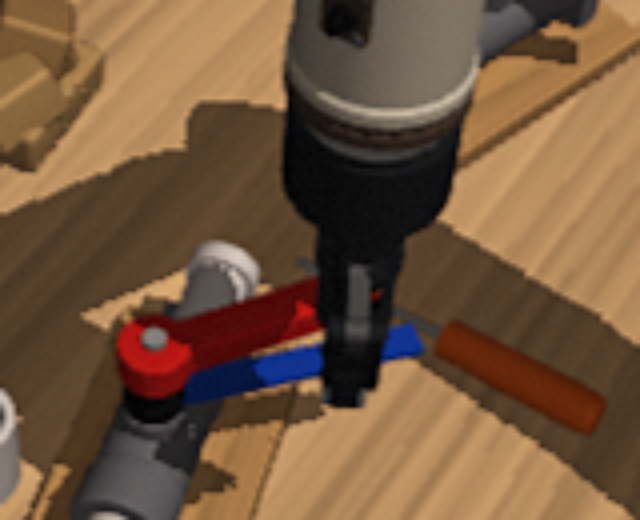

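```bash
python3 - <<'E'
from h import *
def pr(p): return ((proj("side",p)-[280,210])*4).round()
for pos,t in (((.4675,.0988),(.839,-.544)),((.4375,.1325),(.491,-.871))):
    for s in (.025,.039,-.025,-.039):
        print(s,[pr((pos[0]+s*t[0],pos[1]+s*t[1],z)) for z in (.105,.12,.138)])
a=-2.147
print("bar tip",pr((.5196+.12*np.cos(a),.179+.12*np.sin(a),.128)), "hub", pr((.5196,.179,.138)))
E
```

```text
0.025 [array([301., 292.]), array([302., 273.]), array([304., 251.])]
0.039 [array([289., 273.]), array([291., 254.]), array([293., 232.])]
-0.025 [array([342., 363.]), array([344., 345.]), array([347., 323.])]
-0.039 [array([354., 384.]), array([356., 366.]), array([359., 344.])]
0.025 [array([338., 358.]), array([340., 340.]), array([343., 318.])]
0.039 [array([339., 336.]), array([341., 318.]), array([344., 296.])]
-0.025 [array([334., 439.]), array([337., 421.]), array([339., 400.])]
-0.039 [array([333., 463.]), array([335., 445.]), array([338., 424.])]
bar tip [367. 285.] hub [149. 342.]
```

```bash
python3 - <<'E'
from h import *
t=np.array([.43,-.903,0]);p=np.array([.2797,-.5867,0])
for z in(.198,.211,.225,.24): print(z,[(proj(c,p+s*t+[0,0,z])).round() for c in("side","top") for s in(.0425,.057,-.0425,-.057)])
a=cv2.imread("pics/side0.png")[80:140,535:615]; b=cv2.imread("pics/top0.png")[350:440,560:640]
cv2.imwrite("pics/c4.png",np.vstack([cv2.resize(a,(400,300)),cv2.resize(b,(267,300)) if 0 else cv2.resize(b[15:75],(400,300))]))
E
```

```text
0.198 [array([557., 126.]), array([556., 123.]), array([563., 144.]), array([564., 147.]), array([608., 370.]), array([614., 368.]), array([573., 387.]), array([567., 390.])]
0.211 [array([559., 122.]), array([558., 119.]), array([565., 139.]), array([566., 142.]), array([611., 371.]), array([617., 368.]), array([575., 388.]), array([569., 391.])]
0.225 [array([561., 117.]), array([560., 114.]), array([567., 134.]), array([568., 138.]), array([614., 372.]), array([620., 369.]), array([578., 389.]), array([572., 392.])]
0.24 [array([563., 112.]), array([562., 109.]), array([570., 129.]), array([571., 132.]), array([617., 373.]), array([624., 371.]), array([581., 390.]), array([575., 393.])]
```

View pics/c4.png

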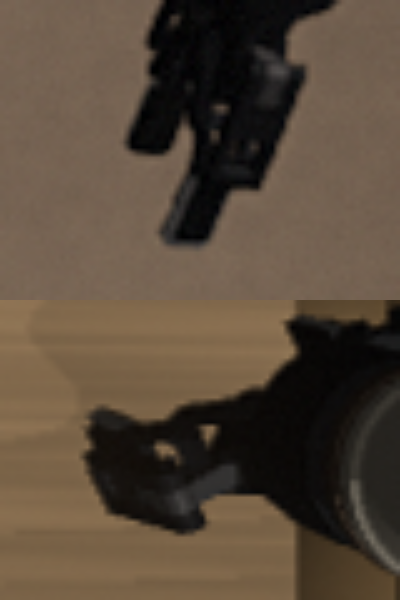

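Comparing the observed fingertips with their projections, they sit about 35 mm higher than I assumed from the TCP and passed over the bar (side crop: near tip (345,403), which corresponds to z≈0.138). I'll go back above the bar and then lower further.

Emit:
step_arm:
  moves: "50 0 0 -15 0 0 0; 50 0.4 9.1 0 0 0 -0.096; 50 0.4 9.1 0 0 0 -0.096; 50 0.4 9.1 0 0 0 -0.096; 50 0.4 9.1 0 0 0 -0.096; 50 0.4 9.1 0 0 0 -0.096; 50 0 0 0 0 0 0; 50 0 0 0 0 0 0"

```text
t: 6.13
tcp_pos: [0.4683, 0.0987, 0.1183]
ee_rot: [[0.548, 0.837, 0.0], [0.837, -0.548, 0.001], [0.001, -0.0, -1.0]]
force: [-0.4, 0.1, -0.1]
width: 0.583
gripper_force: 0.0
```

```bash
cat > st.py <<'E'
from h import *
s=readout.sense(); p=s["tcp_pos"]-[.5196,.179,0]; R=s["ee_rot"]
print("t",round(s["t"],2),"z",p[2].round(4),"rad",np.hypot(p[0],p[1]).round(4),"ang",np.arctan2(p[1],p[0]).round(3),"toolang",np.arctan2(-R[1,0],-R[0,0]).round(3),"F",s["force"].round(1),"F_tool",(R.T@s["force"]).round(1),"w",round(s["width"]*85.4,1),s["gripper_force"])
E
python3 st.py
```

```text
t 6.13 z 0.1183 rad 0.0953 ang -2.139 toolang -2.15 F [-0.4  0.1 -0.1] F_tool [-0.2 -0.4  0.1] w 49.8 0.0
```

Now I'll go down 44 mm, in slower rows at the end.

Emit:
step_arm:
  moves: "50 0 0 7 0 0 0; 50 0 0 7 0 0 0; 50 0 0 6 0 0 0; 50 0 0 6 0 0 0; 50 0 0 6 0 0 0; 50 0 0 6 0 0 0; 50 0 0 6 0 0 0; 50 0 0 0 0 0 0"

```text
t: 6.8
tcp_pos: [0.4671, 0.0986, 0.0728]
ee_rot: [[0.545, 0.839, -0.002], [0.839, -0.545, -0.0], [-0.001, -0.002, -1.0]]
force: [-0.0, 0.9, 0.2]
width: 0.586
gripper_force: 0.0
```

```bash
python3 - <<'E'
import st
from h import *
b=snap("side","pics/s5.png")
cv2.imwrite("pics/c5.png",cv2.resize(b[210:340,280:440],None,fx=4,fy=4)[:,:,::-1])
E
```

```text
t 6.8 z 0.0728 rad 0.0961 ang -2.149 toolang -2.147 F [-0.   0.9  0.2] F_tool [ 0.8 -0.5 -0.2] w 50.0 0.0
```

View pics/c5.png

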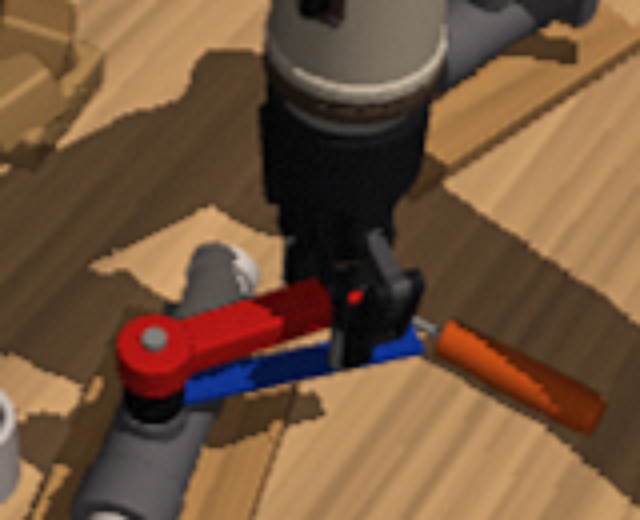

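The fingers now straddle the bar, with the near tip at crop (345,367), i.e. z≈0.105. I'll sweep clockwise, 3 mm higher.

Emit:
step_arm:
  moves: "50 0 -1.9 -3 0 0 0.02; 50 0.05 -2.85 0 0 0 0.03; 50 0.05 -2.85 0 0 0 0.03; 50 0.05 -2.85 0 0 0 0.03; 50 0.05 -2.85 0 0 0 0.03; 50 0.05 -2.85 0 0 0 0.03; 50 0.05 -2.85 0 0 0 0.03; 50 0.05 -2.85 0 0 0 0.03"

```text
t: 7.52
tcp_pos: [0.4523, 0.1122, 0.0779]
ee_rot: [[0.724, 0.69, 0.002], [0.69, -0.724, -0.0], [0.001, 0.002, -1.0]]
force: [1.9, -1.6, -1.6]
width: 0.585
gripper_force: 1.4
```

```bash
python3 st.py
```

```text
t 7.52 z 0.0779 rad 0.0948 ang -2.36 toolang -2.38 F [ 1.9 -1.6 -1.6] F_tool [0.2 2.5 1.6] w 50.0 1.359926825389266
```

Emit:
step_arm:
  moves: "50 0.05 -2.85 0 0 0 0.03; 50 0.05 -2.85 0 0 0 0.03; 50 0.05 -2.85 0 0 0 0.03; 50 0.05 -2.85 0 0 0 0.03; 50 0.05 -2.85 0 0 0 0.03; 50 0.05 -2.85 0 0 0 0.03; 50 0.05 -2.85 0 0 0 0.03; 50 0.05 -2.85 0 0 0 0.03"

```text
t: 8.18
tcp_pos: [0.438, 0.1298, 0.0777]
ee_rot: [[0.867, 0.498, 0.001], [0.498, -0.867, -0.002], [0.0, 0.002, -1.0]]
force: [1.1, -2.8, 0.6]
width: 0.587
gripper_force: 1.4
```

```bash
python3 st.py
```

```text
t 8.18 z 0.0777 rad 0.0952 ang -2.599 toolang -2.62 F [ 1.1 -2.8  0.6] F_tool [-0.5  3.  -0.6] w 50.1 1.4314655237831175
```

Emit:
step_arm:
  moves: "50 0.05 -2.85 0 0 0 0.03; 50 0.05 -2.85 0 0 0 0.03; 50 0.05 -2.85 0 0 0 0.03; 50 0.05 -2.85 0 0 0 0.03; 50 0.05 -2.85 0 0 0 0.03; 50 0.05 -2.85 0 0 0 0.03; 50 0.05 -2.85 0 0 0 0.03; 50 0 0 0 0 0 0"

```text
t: 8.85
tcp_pos: [0.4293, 0.1485, 0.0776]
ee_rot: [[0.951, 0.308, 0.0], [0.308, -0.951, -0.001], [-0.0, 0.001, -1.0]]
force: [-1.4, -2.5, -0.0]
width: 0.588
gripper_force: 0.7
```

```bash
python3 st.py
```

```text
t 8.85 z 0.0776 rad 0.0954 ang -2.816 toolang -2.829 F [-1.4 -2.5 -0. ] F_tool [-2.1  1.9  0. ] w 50.2 0.6685905758058652
```

Emit:
step_arm:
  moves: "50 0 -1.4 0 0 0 0.015; 50 0 -1.4 0 0 0 0.015; 50 0 -1.4 0 0 0 0.015; 50 0 -1.4 0 0 0 0.015; 50 0 -1.4 0 0 0 0.015; 50 0 -1.4 0 0 0 0.015; 50 0 -1.4 0 0 0 0.015; 50 0 0 0 0 0 0"

```text
t: 9.52
tcp_pos: [0.4268, 0.159, 0.0771]
ee_rot: [[0.978, 0.208, -0.0], [0.208, -0.978, 0.0], [-0.0, -0.0, -1.0]]
force: [-0.5, -1.3, 0.9]
width: 0.587
gripper_force: 0.9
```

```bash
python3 st.py
```

```text
t 9.52 z 0.0771 rad 0.095 ang -2.929 toolang -2.932 F [-0.5 -1.3  0.9] F_tool [-0.8  1.2 -0.9] w 50.2 0.874593518092297
```

Emit:
step_arm:
  moves: "50 0 -0.8 0 0 0 0.008; 50 0 -0.8 0 0 0 0.008; 50 0 -0.8 0 0 0 0.008; 50 0 -0.8 0 0 0 0.008; 50 0 0 0 0 0 0; 50 0 0 0 0 0 0; 50 0 0 0 0 0 0; 50 0 0 0 0 0 0"

```text
t: 10.18
tcp_pos: [0.4262, 0.1618, 0.0771]
ee_rot: [[0.984, 0.177, 0.0], [0.177, -0.984, 0.0], [0.0, -0.0, -1.0]]
force: [0.2, -1.7, 0.3]
width: 0.587
gripper_force: 0.9
```

```bash
python3 st.py
```

```text
t 10.18 z 0.0771 rad 0.0949 ang -2.96 toolang -2.964 F [ 0.2 -1.7  0.3] F_tool [-0.1  1.7 -0.3] w 50.1 0.8580519125098363
```

Emit:
step_arm:
  moves: "50 0 -0.8 0 0 0 0.008; 50 0 -0.8 0 0 0 0.008; 50 0 -0.8 0 0 0 0.008; 50 0 -0.8 0 0 0 0.008; 50 0 0 0 0 0 0; 50 0 0 0 0 0 0; 50 0 0 0 0 0 0; 50 0 0 0 0 0 0"

```text
t: 10.85
tcp_pos: [0.4257, 0.1649, 0.0771]
ee_rot: [[0.989, 0.145, -0.0], [0.145, -0.989, 0.0], [-0.0, -0.0, -1.0]]
force: [-1.1, -3.0, 1.0]
width: 0.588
gripper_force: 1.0
```

```bash
python3 st.py
```

```text
t 10.85 z 0.0771 rad 0.095 ang -2.993 toolang -2.996 F [-1.1 -3.   1. ] F_tool [-1.6  2.8 -1. ] w 50.2 0.9661810111720115
```

Emit:
step_arm:
  moves: "50 0 -0.8 0 0 0 0.008; 50 0 -0.8 0 0 0 0.008; 50 0 -0.8 0 0 0 0.008; 50 0 0 0 0 0 0; 50 0 0 0 0 0 0; 50 0 0 0 0 0 0; 50 0 0 0 0 0 0; 50 0 0 0 0 0 0"

```text
t: 11.52
tcp_pos: [0.4262, 0.165, 0.077]
ee_rot: [[0.993, 0.12, 0.001], [0.12, -0.993, -0.003], [0.0, 0.003, -1.0]]
force: [1.8, -7.7, 0.4]
width: 0.586
gripper_force: 4.0
```

```bash
python3 st.py
```

```text
t 11.52 z 0.077 rad 0.0945 ang -2.993 toolang -3.021 F [ 1.8 -7.7  0.4] F_tool [ 0.9  7.9 -0.4] w 50.0 3.9829461509361863
```

The handle is on the stop: the TCP has stopped and the force is rising. I'll add about 1.8 mm to reach roughly 12 N, then hold.

Emit:
step_arm:
  moves: "50 0 -0.6 0 0 0 0; 50 0 -0.6 0 0 0 0; 50 0 -0.6 0 0 0 0; 50 0 0 0 0 0 0; 50 0 0 0 0 0 0; 50 0 0 0 0 0 0; 50 0 0 0 0 0 0; 50 0 0 0 0 0 0"

```text
t: 12.18
tcp_pos: [0.4261, 0.1651, 0.077]
ee_rot: [[0.993, 0.119, 0.0], [0.119, -0.993, -0.005], [-0.0, 0.005, -1.0]]
force: [3.0, -11.8, 0.3]
width: 0.585
gripper_force: 5.9
```

```bash
python3 st.py
```

```text
t 12.18 z 0.077 rad 0.0945 ang -2.994 toolang -3.023 F [  3.  -11.8   0.3] F_tool [ 1.6 12.1 -0.3] w 50.0 5.936556793749332
```

Emit:
step_arm:
  moves: "50 0 0 0 0 0 0; 50 0 0 0 0 0 0; 50 0 0 0 0 0 0; 50 0 0 0 0 0 0; 50 0.05 2.85 0 0 0 -0.03; 50 0.05 2.85 0 0 0 -0.03; 50 0.05 2.85 0 0 0 -0.03; 50 0.05 2.85 0 0 0 -0.03"

```text
t: 12.85
tcp_pos: [0.428, 0.1589, 0.0774]
ee_rot: [[0.971, 0.241, 0.001], [0.241, -0.971, 0.002], [0.002, -0.001, -1.0]]
force: [-0.2, 0.5, -0.0]
width: 0.588
gripper_force: 0.0
```

Emit:
step_arm:
  moves: "50 0.05 2.85 0 0 0 -0.03; 50 0.05 2.85 0 0 0 -0.03; 50 0.05 2.85 0 0 0 -0.03; 50 0.05 2.85 0 0 0 -0.03; 50 0.05 2.85 0 0 0 -0.03; 50 0.05 2.85 0 0 0 -0.03; 50 0.05 2.85 0 0 0 -0.03; 50 0.05 2.85 0 0 0 -0.03"

```text
t: 13.52
tcp_pos: [0.4358, 0.1385, 0.0774]
ee_rot: [[0.885, 0.465, 0.001], [0.465, -0.885, 0.003], [0.002, -0.002, -1.0]]
force: [-0.8, 2.3, -0.6]
width: 0.583
gripper_force: 1.4
```

Emit:
step_arm:
  moves: "50 0.05 2.85 0 0 0 -0.03; 50 0.05 2.85 0 0 0 -0.03; 50 0.05 2.85 0 0 0 -0.03; 50 0.05 2.85 0 0 0 -0.03; 50 0.05 2.85 0 0 0 -0.03; 50 0.05 2.85 0 0 0 -0.03; 50 0.05 2.85 0 0 0 -0.03; 50 0.05 2.85 0 0 0 -0.03"

```text
t: 14.18
tcp_pos: [0.4482, 0.1197, 0.0773]
ee_rot: [[0.749, 0.662, 0.0], [0.662, -0.749, 0.002], [0.002, -0.002, -1.0]]
force: [-3.0, 1.9, 2.3]
width: 0.585
gripper_force: 1.4
```

```bash
python3 st.py
```

```text
t 14.18 z 0.0773 rad 0.0928 ang -2.449 toolang -2.418 F [-3.   1.9  2.3] F_tool [-0.9 -3.4 -2.3] w 50.0 1.4338594896253198
```

Emit:
step_arm:
  moves: "50 0 2.85 0 0 0 -0.03; 50 0 2.85 0 0 0 -0.03; 50 0 2.85 0 0 0 -0.03; 50 0 2.85 0 0 0 -0.03; 50 0 2.85 0 0 0 -0.03; 50 0 2.85 0 0 0 -0.03; 50 0 2.85 0 0 0 -0.03; 50 0 2.85 0 0 0 -0.03"

```text
t: 14.85
tcp_pos: [0.465, 0.1043, 0.0773]
ee_rot: [[0.57, 0.821, 0.0], [0.821, -0.57, 0.002], [0.002, -0.001, -1.0]]
force: [-2.3, 1.9, 1.7]
width: 0.59
gripper_force: 1.4
```

```bash
python3 - <<'E'
import st
from h import *
b=snap("side","pics/s6.png")
cv2.imwrite("pics/c6.png",cv2.resize(b[210:340,280:440],None,fx=4,fy=4)[:,:,::-1])
def pr(p): return ((proj("side",p)-[280,210])*4).round()
E
```

```text
t 14.85 z 0.0773 rad 0.0926 ang -2.202 toolang -2.178 F [-2.3  1.9  1.7] F_tool [ 0.3 -3.  -1.7] w 50.4 1.4008224522694945
```

View pics/c6.png

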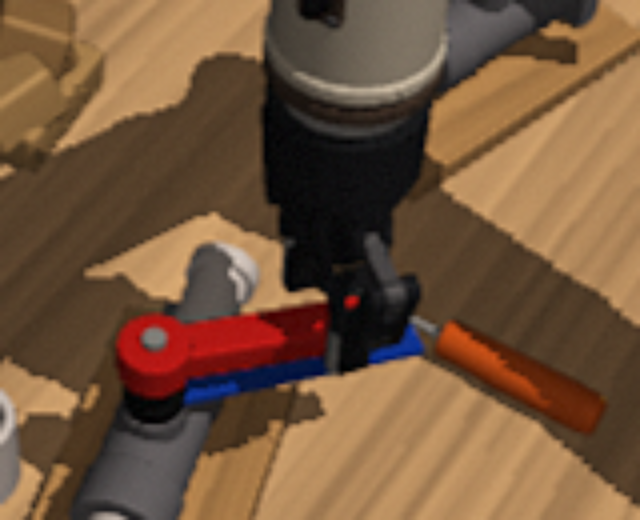

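The side crop shows the handle, with its tip hidden by the finger, almost above the pointer. I'll estimate the angle from the visible red part.

```bash
cat > scan.py <<'E'
from fit import *
import sys
def scan(fn,u1=360):
    im=cv2.imread(fn)[:,:,::-1]; r,g,b=[im[:,:,i].astype(int) for i in range(3)]
    m=((r>60)&(r>2.2*g)&(r>2.2*b)); u,v,w,h=295,262,u1-295,60
    m=cv2.GaussianBlur(cv2.resize(m[v:v+h,u:u+w].astype(np.float32),None,fx=S,fy=S,interpolation=0),(0,0),4)
    best=[]
    for th in np.arange(-2.6,-2.0,.004):
        for dx in(0,.4,.8):
          for dy in(-.4,0,.4):
            off=np.array([dx,dy]); R=np.zeros((h*S,w*S),np.float32)
            ax,ay=.5196,.179
            cyl=[(ax+.019*np.cos(a),ay+.019*np.sin(a),z) for a in np.linspace(0,6.28,24) for z in(.118,.138)]
            for P in(cyl,box(ax,ay,th,0,.12,.022,.118,.138)): cv2.fillConvexPoly(R,hull("side",P,off,np.array([u,v])),1.)
            best.append((float(((cv2.GaussianBlur(R,(0,0),4)-m)**2).sum()),round(th,3),dx,dy))
    return sorted(best)[:3]
for f in sys.argv[1:]: print(f,scan("pics/"+f))
E
python3 scan.py side0.png s5.png s6.png
```

```text
side0.png [(682.0283203125, np.float64(-2.144), 0.8, 0), (709.8875122070312, np.float64(-2.168), 0.8, -0.4), (714.668701171875, np.float64(-2.156), 0.8, -0.4)]
s5.png [(642.7296752929688, np.float64(-2.144), 0.8, 0), (645.7168579101562, np.float64(-2.168), 0.8, -0.4), (657.6112060546875, np.float64(-2.164), 0.8, -0.4)]
s6.png [(698.4207763671875, np.float64(-2.348), 0.8, -0.4), (705.5858764648438, np.float64(-2.328), 0.8, 0), (718.3107299804688, np.float64(-2.336), 0.8, -0.4)]
```

Emit:
step_arm:
  moves: "50 0 1.2 0 0 0 -0.013; 50 0 1.2 0 0 0 -0.013; 50 0 1.2 0 0 0 -0.013; 50 0 1.2 0 0 0 -0.013; 50 0 0 0 0 0 0; 50 0 0 0 0 0 0; 50 0 0 0 0 0 0; 50 0 0 0 0 0 0"

```text
t: 15.57
tcp_pos: [0.4691, 0.0994, 0.0771]
ee_rot: [[0.529, 0.849, 0.0], [0.849, -0.529, -0.0], [-0.0, 0.0, -1.0]]
force: [-0.9, 1.6, -0.4]
width: 0.586
gripper_force: 0.6
```

```bash
python3 st.py; python3 -c "
from h import *
snap('side','pics/s7.png')"; python3 scan.py s7.png
```

```text
t 15.57 z 0.0771 rad 0.0943 ang -2.136 toolang -2.128 F [-0.9  1.6 -0.4] F_tool [ 0.9 -1.6  0.4] w 50.0 0.601932923309505
s7.png [(677.1168823242188, np.float64(-2.272), 0.8, -0.4), (682.0918579101562, np.float64(-2.268), 0.8, -0.4), (683.7420654296875, np.float64(-2.284), 0.8, -0.4)]
```

The handle is at −2.27, which is the pointer direction. I'll back off to centre the fingers, lift, and clear the view.

Emit:
step_arm:
  moves: "50 0 -4 0 0 0 0; 50 0 -4 0 0 0 0; 50 0 -4 0 0 0 0; 50 0 0 0 0 0 0; 50 0 0 -10 0 0 0; 50 0 0 -25 0 0 0; 50 0 0 -35 0 0 0; 50 0 0 -35 0 0 0"

```text
t: 16.28
tcp_pos: [0.4579, 0.1063, 0.1833]
ee_rot: [[0.528, 0.849, -0.002], [0.849, -0.528, 0.001], [-0.001, -0.002, -1.0]]
force: [1.4, -1.2, 0.7]
width: 0.589
gripper_force: 0.0
```

Emit:
step_arm:
  moves: "50 0 0 -25 0 0 0; 50 -30 20 0 0 0 0; 50 -30 20 0 0 0 0; 50 -30 20 0 0 0 0; 50 -30 20 0 0 0 0; 50 -30 20 0 0 0 0; 50 -30 20 0 0 0 0; 50 0 0 0 0 0 0"

```text
t: 16.95
tcp_pos: [0.4652, -0.1189, 0.2075]
ee_rot: [[0.537, 0.843, 0.0], [0.843, -0.537, -0.003], [-0.003, 0.002, -1.0]]
force: [0.5, -0.5, 0.0]
width: 0.584
gripper_force: 0.0
```

```bash
cat > run1.py <<'E'
from fit import *
ims={"top":snap("top","pics/t8.png"),"side":snap("side","pics/s8.png")}
W={"top":(215,235,100,85),"side":(295,262,100,60)}
x0=[.5196,.179,-2.26,-2.27]
for keys in(("top","side"),("side",)):
    x,f,M=fit({k:ims[k] for k in keys},W,x0); print(keys,x.round(4),round(f,3))
a=cv2.resize(ims["top"][225:325,205:325],(480,400)); b=cv2.resize(ims["side"][250:330,290:400],(320,233)); b=cv2.copyMakeBorder(b,0,167,0,0,0)
cv2.imwrite("pics/c8.png",np.hstack([a,b])[:,:,::-1])
E
python3 run1.py; python3 st.py
```

```text
('top', 'side') [ 0.5192  0.1793 -2.2542 -2.2636 -0.0477 -0.0092  0.6707 -0.046 ] 1.579
('side',) [ 0.5191  0.1784 -2.2563 -2.2578  0.373   0.2374] 1.189
t 17.05 z 0.2076 rad 0.2959 ang -1.755 toolang -2.132 F [-0.6  0.9  0.1] F_tool [ 0.5 -1.1 -0.1] w 49.9 0.0
```

View pics/c8.png

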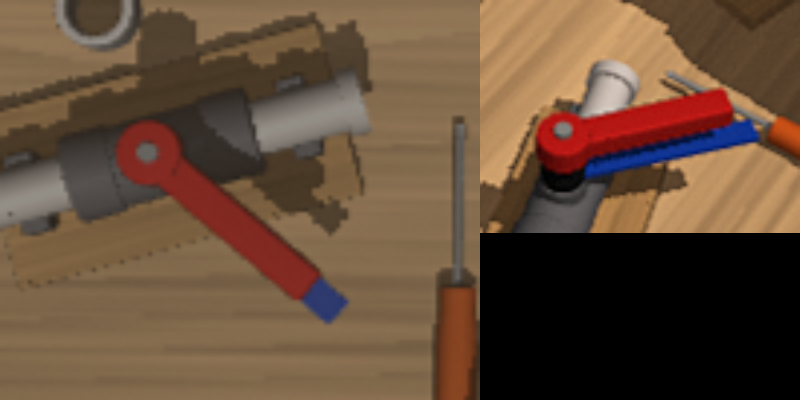

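The top view shows the handle directly over the pointer: the blue end sticks out in line at crop (325,300). The fit gives about 0.01 rad of error and the arm is clear, so I'm handing in.

```bash
python3 -c "
from bench import ctrl
print(ctrl.job_done())"
```

```text
the job is handed in; nothing more can be done
None
```

The job is handed in: I pressed the red handle onto its closed stop at about 12 N, then opened it to within about 0.01 rad of the blue pointer by the final camera fit; the arm was lifted clear, and I did not touch the yellow valve or the loose items.

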